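# Close the connector carrier and hold it up for inspection

### The job

Lower the loose orange cover plate over the two pins of the carrier's empty bed until it lies flush, and let go of it while the carrier still sits on its blue rest. Then grip the carrier by its black handle, lift it straight up until its underside is about 10 cm above the rest, and finish while still holding it there, steady and level, over the rest with both covers flush. Leave the other things on the bench where they are.

Things in the scene. Friction and masses are not known exactly. Their poses are not given: they have to be found in the camera images.
- rest: Fixed blue block with a black rubber top, 64 x 180 x 20 mm high, that carries the carrier. Origin at the centre of its underside, on the bench top; y along its length. It may stand on the left or the right half of the bench at any yaw.
- rest_top (a point): Centre of the rest's top face, 20 mm above the bench; axes as the rest.
- carrier: Loose aluminium connector carrier, 76 (x) x 236 (y, length) x 10 mm thick, about 0.5 kg, lying loose on the rest within 5 mm and 3 degrees, ends overhanging. Two black beds on it, a green connector 13 mm high with brass contacts beyond each bed at its ends, the handle in the middle. Origin at the centre of its underside; z up. With both covers on it balances at the handle.
- handle: Black upright handle with a red band, rigidly part of the carrier, at its middle: 16 mm thick (x) x 40 mm wide (y) x 70 mm tall. Origin at the centre of its foot, 10 mm above the carrier's underside, so its top is 80 mm above that. Axes as the carrier; pinch it across the 16 mm (along x).
- empty_bed (a point): Centre of the top face of the bed without a cover (carrier y = +78 mm, 18 mm above its underside); the seated cover's origin lies here; axes as the carrier. Each bed is 70 x 58 mm (x, y) with two upright brass pins, 6 mm diameter, 11 mm high, tips tapered, 19.5 mm either side of this point along y.
- full_bed (a point): Centre of the top face of the other bed (carrier y = -78 mm), where the fitted cover lies. Axes as the carrier.
- cover: Loose orange cover plate, 72 (x) x 58 (y) x 6 mm thick, 70 g, flat on the pad; two through holes, 8.5 mm diameter, 19.5 mm either side of its centre along y; a white upright fin in the middle to hold it by, 12 mm thick (x) x 20 mm (y), its top 40 mm above the plate's underside. Origin at the centre of the underside; z up. A half turn about z fits as well.
- fitted_cover: A second cover of the same kind, already seated loosely on the pins of the full bed.
- pad: Fixed blue and grey pad, 120 x 120 x 8 mm, on which the loose cover starts. Origin at the centre of its underside.
- tape_roll: Bystander: blue roll, 84 mm diameter, 19 mm high, lying flat. Origin at the centre of its underside.
- screwdriver: Bystander: screwdriver with red handle lying on the bench.
- flux_jar: Bystander: amber jar, 48 mm diameter, 60 mm high. Origin at the centre of its underside.
- spare_connector: Bystander: green connector housing, 30 x 56 x 16 mm high. Origin at the centre of its underside.
- cable_reel: Bystander: small grey empty reel, 64 mm diameter, 40 mm high. Origin at the centre of its underside.
Not all that is in view belongs to the job. Leave any turquoise look-alike of the cover alone. Leave any turquoise look-alike of the fitted_cover alone.

How it is judged:
On the way:
1. the loose cover lies flush over the pins of the empty bed, let go, the carrier still on its rest (distance between cover and empty_bed below 0.003 m and angle between the z axis of cover and the z axis of carrier, either way round below 0.05 rad and angle between the y axis of cover and the y axis of carrier, either way round below 0.12 rad and contact force between the fingers and cover below 0.2 N and distance between carrier and rest_top below 0.03 m and z of carrier in the frame of rest_top below 0.004 m and contact force between carrier and rest above 1 N), for 0.2 s.
At the end, for the whole second after the job is handed in: Held by the handle, covers untouched by the fingers: underside 70-140 mm above the rest, middle within 60 mm of the rest centre horizontally, tilt under 5 degrees, still (20 mm/s, 0.15 rad/s), both covers within 3 mm of flush home and parallel within 3 degrees; rest and bystanders not carrying it (distance between cover and empty_bed below 0.003 m and angle between the z axis of each of cover, fitted_cover and the z axis of carrier, either way round below 0.05 rad and angle between the y axis of each of cover, fitted_cover and the y axis of carrier, either way round below 0.12 rad and distance between fitted_cover and full_bed below 0.003 m and z of carrier in the frame of rest_top between 0.07 and 0.14 m and horizontal distance between carrier and rest_top below 0.06 m and angle between carrier's own z axis and vertical below 0.09 rad and linear speed of carrier below 0.02 m/s and angular speed of carrier below 0.15 rad/s and contact force between the fingers and handle above 1 N and contact force between the fingers and cover below 0.2 N and contact force between the fingers and fitted_cover below 0.2 N and contact force between carrier and rest below 0.05 N and contact force between carrier and tape_roll below 0.05 N and contact force between carrier and screwdriver below 0.05 N and contact force between carrier and flux_jar below 0.05 N and contact force between carrier and spare_connector below 0.05 N and contact force between carrier and cable_reel below 0.05 N); the arm keeps its last pose, push and grip.
It fails at once if the tape roll is moved by more than 30 mm (distance of tape_roll from where it was at the start of the episode above 0.03 m).
It fails at once if the screwdriver is moved by more than 30 mm (distance of screwdriver from where it was at the start of the episode above 0.03 m).
It fails at once if the flux jar is moved by more than 30 mm (distance of flux_jar from where it was at the start of the episode above 0.03 m).
It fails at once if the spare connector is moved by more than 30 mm (distance of spare_connector from where it was at the start of the episode above 0.03 m).
It fails at once if the cable reel is moved by more than 30 mm (distance of cable_reel from where it was at the start of the episode above 0.03 m).
It also fails if it takes over 54 s, if anything falls off the work surface, if the arm or the gripper's body presses on something with over 40 N, if the wrist force passes 120 N, or if a joint passes its speed limit or range.

### The arm

A 6-joint arm with a two-finger parallel gripper is mounted at the origin on the work surface. World frame = base frame: x ahead of the robot, y to its left, z up, the work surface at z = 0. Lengths are in m, angles in rad, forces in N, time in s.
With the tool pointing down it reaches from about 0.3 to 0.875 m from the base axis. Payload 4.2 kg.
Tool frame: the origin (TCP) lies at the very end of the fingers, on their centre line; the grasp point (between the pads) lies 19 mm behind it (bot.grasp_offset is the distance from the TCP to the grasp point, in m); z points along the fingers, y is the line along which they close (so a half turn about z gives the same grasp; the last joint's range is limited). The gripper opens to 85 mm and grips with 20 to 120 N. Pads are 22 mm wide; open, the fingers measure 114 mm over their backs; the gripper's body (76 mm by 85 mm) begins 54 mm behind the grasp point. The pads swing forward as they close: fully open they stand 13 mm farther back than shut.
Start: joints at [-1.337, 0.32, 1.565, -0, 1.257, -0.02], TCP at [0.144, -0.557, 0.208] pointing down, gripper open.
Joint ranges: [-3.11, 3.11], [-0.84, 2.01], [0.21, 2.61], [-1.34, 4.49], [0.05, 2.63], [-2.56, 2.56]. Speed limits (rad/s): [2.57, 2.57, 3.14, 3.14, 3.14, 3.14].

### API

Orientations are given as a unit quaternion [w, x, y, z].
In Python, from plant import bot gives the robot as it stands.
- The arm moves only by the tool servo_tool, never from a script. Its argument "motion" is a list that holds one entry, the list of rows, each a list of 5 numbers: the opening, from -1 (shut) to 1 (fully open), so that 0 is half open, then the shift along the tool's x, y, z in cm, then the turn about the tool's z in rad. A call has 1 to 20 rows; each row is the pose to reach, as a shift and turn from the pose commanded when the call began, along the tool's axes at that moment; what a row does not reach only later rows make up. A row lasts 1/10 s, in which the tool goes at most 50 mm and 8.59 degrees, less where a joint would pass 70% of its speed; a pose out of reach is approached as far as the arm can. A call with a gripper value outside its range is refused whole. The fingers move at their own pace and stop on an object; the grip force is fixed at half the most. Time passes only in rows, so rows that repeat a pose let the fingers close. It gives the time, the measured TCP pose, the force, the opening and the grip force at its end, in the units of the state.
- bot.sense(): the state, without advancing time (a new reading comes with each control period).
- bot.grab_frame(name): name is "scene" or "top"; returns a dict with "frame" (480x640x3 uint8, red, green, blue), "fov_y" (degrees; the focal length in pixels is half the picture's height over the tangent of half this angle, whatever the lens; pixels are square), "cx", "cy" (the principal point, pixels), "k1" (the pictures are not rectified: a ray, as slopes to the right and down, at radius r is drawn at 1 + k1 r^2 times it, then the intrinsics apply), "rvec" (rotation vector, rad) and "tvec" (3), from world to camera coordinates, as OpenCV has them. Camera axes: x right, y down, z forward; pixel columns grow to the right and rows downward; lengths in m; the calibration is good to about 2 mm. A picture is of the moment at which its call begins. There is no depth.
- bot.close_job(): hands the job in; it is judged then, once.
The state is a dict: "clock": time; "joint_pos": joint angles; "joint_vel": joint speeds; "tau": joint torques, N m; "tool_pos": TCP position; "tool_rot": TCP orientation; "contact_force": force on the tool from outside, world axes, zero at the start; "ft_torque": the same for the moment, N m; "opening": opening from 0.0 (shut) to 1.0 (fully open); "finger_force": force on a finger pad.
Only numpy, scipy, OpenCV 4.12 (cv2) and the standard library are available. Lean on these libraries where they do the work, as an engineer would, in place of code of your own. Each camera call takes 0.05 s, during which the arm holds its last target. There are 200 camera calls.

## Working session

There is one attempt and no reset: what is moved stays moved. The work goes in short steps, Python scripts to look and compute and a tool call to move; the robot and the scene stay as the last step left them, time stands still between calls to the robot, and variables do not carry over. Pictures are saved under pics/ and viewed, at most 10 in all, crops included, and the job is handed in when it is done.

Besides the shell and the picture viewer there is one more tool, called after "Request:" in YAML: its name, and indented under it one key for each argument. servo_tool: Moves the arm, as the interface text tells. Its arguments: {"type":"object","properties":{"motion":{"type":"array"}},"required":["motion"]}

```bash
mkdir -p pics
cat > h.py <<'E'
import numpy as np, cv2, pickle
from plant import bot
def grab(n,tag):
    f=bot.grab_frame(n); cv2.imwrite(f'pics/{tag}.png',cv2.cvtColor(f['frame'],cv2.COLOR_RGB2BGR)); pickle.dump(f,open(f'pics/{tag}.pkl','wb')); return f
def load(tag): return pickle.load(open(f'pics/{tag}.pkl','rb'))
def crop(tag,u,v,w,h,s,out):
    im=cv2.imread(f'pics/{tag}.png')[v:v+h,u:u+w]; cv2.imwrite(f'pics/{out}.png',cv2.resize(im,None,fx=s,fy=s,interpolation=cv2.INTER_CUBIC))
def ray(f,u,v):
    F=240/np.tan(np.radians(f['fov_y'])/2); d=np.array([(u-f['cx'])/F,(v-f['cy'])/F]); p=d.copy()
    for _ in range(30): p=d/(1+f['k1']*(p@p))
    R=cv2.Rodrigues(np.array(f['rvec'],float))[0]; t=np.array(f['tvec'],float).ravel()
    return -R.T@t, R.T@np.array([p[0],p[1],1])
def at(f,u,v,z):
    c,d=ray(f,u,v); return c+d*(z-c[2])/d[2]
def proj(f,P):
    F=240/np.tan(np.radians(f['fov_y'])/2);R=cv2.Rodrigues(np.array(f['rvec'],float))[0]
    q=np.atleast_2d(P)@R.T+np.array(f['tvec'],float).ravel(); p=q[:,:2]/q[:,2:]
    return p*(1+f['k1']*(p**2).sum(1,keepdims=True))*F+[f['cx'],f['cy']]
E
python3 - <<'E'
from h import *
for n in('scene','top'):
    f=grab(n,n+'0'); print(n,f['fov_y'],f['k1'],ray(f,320,240))
print(bot.sense())
E
```

```text
scene 42.030547462846066 -0.1839232826163239 (array([1.33678491, 0.36577153, 1.35387251]), array([-0.51956126, -0.24612745, -0.81850635]))
top 54.340219297606005 -0.11326804654154302 (array([0.32612988, 0.00393431, 1.40701842]), array([ 0.13560737, -0.02523037, -0.99063396]))
{'clock': 0.1, 'joint_pos': array([-1.33698113e+00,  3.20226921e-01,  1.56553834e+00,  2.32317038e-05,
        1.25743008e+00, -1.99853255e-02]), 'joint_vel': array([ 0.00039035, -0.0021915 , -0.00399581, -0.00105894, -0.0004368 ,
       -0.00039782]), 'tau': array([ 1.07923296e-05, -4.16410053e+01, -2.34705555e+01,  5.39865326e-06,
        4.89254307e-03, -1.34456184e-05]), 'tool_pos': array([ 0.14428209, -0.55612338,  0.20717424]), 'tool_rot': array([-7.97942564e-04,  9.91959097e-01,  1.26556341e-01, -7.45277897e-05]), 'contact_force': array([ 0.19595597,  0.46152525, -0.38311887]), 'ft_torque': array([-0.01544776,  0.04130841, -0.0672813 ]), 'finger_force': 0.0, 'opening': 0.9984152709364356}
```

View pics/top0.png

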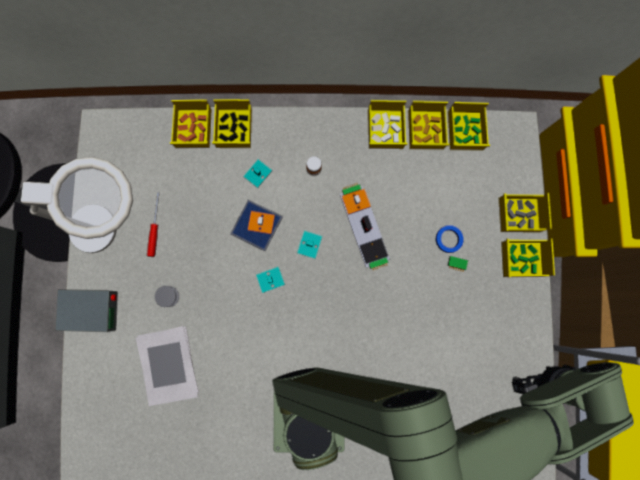

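View pics/scene0.png

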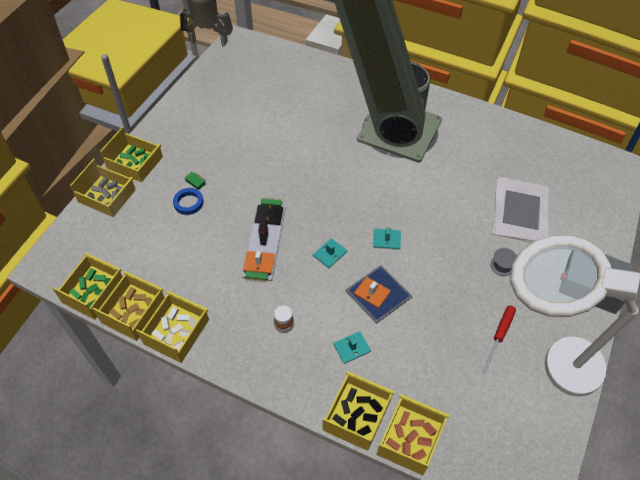

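Candidates in top view: the orange plate on the pad (262,222), the orange plate on the carrier (356,200, already fitted), and turquoise ones at (258,174), (310,245) and (271,279). I choose (262,222), the orange one on the pad, and check it in a close crop.

Run:
```python
from h import *
crop('top0',232,175,160,100,5,'c1')
crop('scene0',235,190,190,130,4,'c2')
```

```text
(no output)
```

View pics/c1.png

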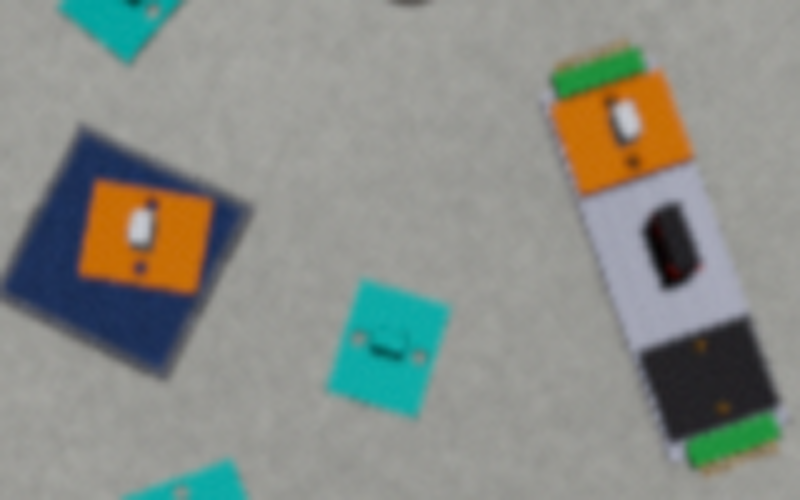

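View pics/c2.png

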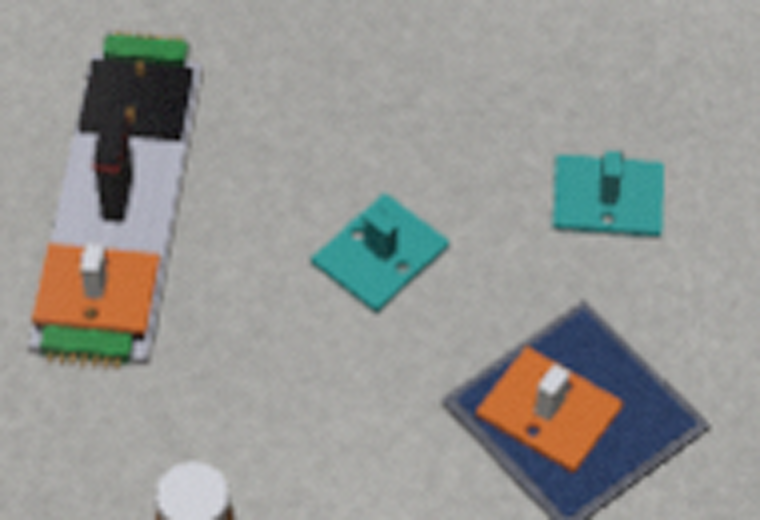

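The pad cover is orange with a white fin, as described. The black empty bed, with brass pins in crop c1 at (701,345) and (723,407), is at the lower end of the carrier. Now a two-view fit.

```bash
cat >> h.py <<'E'
from scipy.optimize import least_squares
def full(pts,u,v,s): return (np.array(pts,float)+.5)/s-.5+[u,v]
def fit(obs,x0):
    # obs: list of (frame, local Nx3 pts (z world), pix Nx2)
    def res(p,k=None):
        c,s=np.cos(p[2]),np.sin(p[2]); o=[]
        for f,L,px in obs:
            L=np.array(L,float); W=np.c_[p[0]+c*L[:,0]-s*L[:,1],p[1]+s*L[:,0]+c*L[:,1],L[:,2]]
            o.append(proj(f,W)-px)
        return np.vstack(o).ravel()
    r=least_squares(res,x0,loss='soft_l1'); return r.x,res(r.x).reshape(-1,2)
def rect(hx,hy,y0,z): return [(a*hx,y0+b*hy,z) for a,b in((-1,1),(1,1),(1,-1),(-1,-1))]
E
python3 - <<'E'
from h import *
t=load('top0');s=load('scene0')
A=lambda p:full(p,232,175,5); B=lambda p:full(p,235,190,4)
# cover corners, order in top crop TL,TR,BR,BL
pt=A([(95,180),(214,198),(198,295),(80,275)]); ps=B([(527,347),(622,405),(577,469),(477,410)])
for f,p in((t,pt),(s,ps)): print([np.round(at(f,*q,.014)[:2],4) for q in p])
pb=A([(640,352),(750,318),(778,405),(672,440)]); pf=A([(553,105),(662,70),(693,158),(583,193)])
qb=B([(92,60),(192,68),(183,138),(80,130)]); qf=B([(50,245),(160,253),(147,332),(35,322)])
for f,p,z in((t,pb,.038),(s,qb,.038),(t,pf,.044),(s,qf,.044)): print([np.round(at(f,*q,z)[:2],4) for q in p])
E
```

```text
[array([0.6064, 0.1792]), array([0.5954, 0.1066]), array([0.5359, 0.1155]), array([0.548, 0.187])]
[array([0.5364, 0.1167]), array([0.5498, 0.1869]), array([0.6038, 0.1792]), array([0.5922, 0.107 ])]
[array([ 0.4989, -0.1481]), array([ 0.5193, -0.2139]), array([ 0.4674, -0.2295]), array([ 0.4467, -0.1663])]
[array([ 0.4696, -0.231 ]), array([ 0.4465, -0.1672]), array([ 0.5008, -0.1455]), array([ 0.5244, -0.2098])]
[array([ 0.6468, -0.0974]), array([ 0.6687, -0.1632]), array([ 0.6148, -0.1808]), array([ 0.5933, -0.1148])]
[array([ 0.6161, -0.1801]), array([ 0.591 , -0.1142]), array([ 0.6467, -0.0939]), array([ 0.6707, -0.1602])]
```

Run:
```python
from h import *
t=load('top0');s=load('scene0')
A=lambda p:full(p,232,175,5); B=lambda p:full(p,235,190,4)
pt=A([(95,180),(214,198),(198,295),(80,275)]); ps=B([(577,469),(622,405),(527,347),(477,410)])
L=rect(.036,.029,0,.014); 
ps=B([(577,469),(622,405),(527,347),(477,410)])
x,r=fit([(t,L,pt),(s,L,ps)],[.57,.147,-1.57]); print('cover',x,np.abs(r).max(0)); print(np.round(r,1).tolist())
pb=A([(640,352),(750,318),(778,405),(672,440)]); pf=A([(553,105),(662,70),(693,158),(583,193)])
qb=B([(92,60),(192,68),(183,138),(80,130)]); qf=B([(50,245),(160,253),(147,332),(35,322)])
# carrier +y toward empty bed (world ~ -x,-y). y axis angle ~ -2.8 => yaw ~ 1.9 ; x axis = yaw ->
Lb=np.array(rect(.035,.029,.078,.038)); Lf=np.array(rect(.036,.029,-.078,.044))
o=[3,2,1,0]
def ordr(L,p,f,g):
    c,s_=np.cos(g[2]),np.sin(g[2]); W=np.c_[g[0]+c*L[:,0]-s_*L[:,1],g[1]+s_*L[:,0]+c*L[:,1],L[:,2]]
    q=proj(f,W); return np.array([p[np.argmin(((p-k)**2).sum(1))] for k in q])
g=[.557,-.164,np.arctan2(-.05,-.145)-np.pi/2]
x,r=fit([(f,L,ordr(L,p,f,g)) for f,L,p in((t,Lb,pb),(t,Lf,pf),(s,Lb,qb),(s,Lf,qf))],g); print('carrier',x); print(np.round(r,1).tolist())
c,s_=np.cos(x[2]),np.sin(x[2]); print('bed',x[0]-s_*.078,x[1]+c*.078)
# handle/pins predicted in top crop
W=np.array([[x[0],x[1],.1]]+[[x[0]-s_*y,x[1]+c*y,.049] for y in(.0585,.0975)]); print((proj(t,W)-[232,175])*5,(proj(s,W)-[235,190])*4)
from scipy.spatial.transform import Rotation as R
q=bot.sense()['tool_rot']; print(R.from_quat(q[[1,2,3,0]]).as_matrix())
```

```text
cover [ 0.57088511  0.14741328 -1.73655873] [36.76339547  1.70822468]
[[0.3, 0.3], [-0.2, 0.6], [-0.4, -0.1], [-0.2, -0.1], [-0.7, 0.3], [-36.4, 1.7], [0.0, -0.0], [36.8, -1.6]]
carrier [ 0.55754387 -0.1634738  -4.37685802]
[[0.7, -0.2], [-0.2, 0.6], [-0.5, -0.3], [-0.4, -1.2], [0.2, -0.3], [-0.5, 0.4], [-1.0, 0.0], [-0.3, -0.6], [0.0, -0.5], [0.8, -0.2], [-0.2, -0.4], [-0.7, -0.8], [-0.3, -0.3], [0.1, 0.4], [-0.1, -0.0], [-0.7, -0.4]]
bed 0.4838934896347411 -0.18915690093001075
[[675.40295239 234.09801043]
 [698.76658381 341.92663382]
 [721.64546277 404.33693974]] [[109.19310117 133.2054088 ]
 [129.41020501 108.42861945]
 [138.77294841  61.97001393]]
[[ 9.67966974e-01  2.51077309e-01 -3.49826421e-04]
 [ 2.51077547e-01 -9.67965711e-01  1.56418884e-03]
 [ 5.41123452e-05 -1.60191670e-03 -9.99998715e-01]]
```

Request:
servo_tool:
  motion:
    - [[1,5,-5,0,0.05],[1,10,-9.7,0,0.1],[1,20,-19.5,0,0.2],[1,30,-29,0,0.3],[1,40,-39,0,0.42],[1,50,-48.6,0,0.42],[1,59,-57.4,0,0.42],[1,59,-57.4,0,0.42],[1,59,-57.4,0,0.42],[1,59,-57.4,0,0.42],[1,59,-57.4,0,0.42],[1,59,-57.4,0,0.42],[1,59,-57.4,0,0.42],[1,59,-57.4,0,0.42],[1,59,-57.4,0,0.42],[1,59,-57.4,0,0.42],[1,59,-57.4,0,0.42],[1,59,-57.4,0,0.42],[1,59,-57.4,0,0.42],[1,59,-57.4,0,0.42]]

```text
clock: 2.1
tool_pos: [0.5706, 0.146, 0.2077]
tool_rot: [0.0, 0.997, -0.083, -0.0]
contact_force: [0.5, 0.5, 0.2]
opening: 0.998
finger_force: 0.0
```

Request:
servo_tool:
  motion:
    - [[0.3,0,-0.15,4,0],[0,0,-0.15,8,0],[0,0,-0.15,12,0],[0,0,-0.15,15,0],[0,0,-0.15,17,0],[0,0,-0.15,18.4,0],[0,0,-0.15,18.7,0],[0,0,-0.15,18.7,0],[-1,0,-0.15,18.7,0],[-1,0,-0.15,18.7,0],[-1,0,-0.15,18.7,0],[-1,0,-0.15,18.7,0],[-1,0,-0.15,18.7,0],[-1,0,-0.15,18.7,0],[-1,0,-0.15,18.7,0]]

```text
clock: 3.6
tool_pos: [0.5723, 0.1486, 0.0223]
tool_rot: [-0.0, 0.997, -0.083, 0.001]
contact_force: [-0.9, -2.5, 6.7]
opening: 0.099
finger_force: 58.8
```

Request:
servo_tool:
  motion:
    - [[-1,0,0,-2,0],[-1,0,0,-6,0],[-1,0,0,-11,0],[-1,-0.5,4,-15,-0.1],[-1,-1,9,-15,-0.22],[-1,-1.5,14,-15,-0.34],[-1,-2,19,-15,-0.45],[-1,-2.4,24,-15,-0.5],[-1,-2.8,29,-15,-0.5],[-1,-2.9,32.5,-15,-0.5],[-1,-3,34.2,-15,-0.5],[-1,-3,34.7,-15,-0.5],[-1,-3,34.7,-12,-0.5],[-1,-3,34.7,-9,-0.5],[-1,-3,34.7,-7.5,-0.5],[-1,-3,34.7,-7,-0.5],[-1,-3,34.7,-7,-0.5],[-1,-3,34.7,-7,-0.5],[-1,-3,34.7,-7,-0.5]]

```text
clock: 5.5
tool_pos: [0.4855, -0.1887, 0.0921]
tool_rot: [0.001, 0.986, 0.166, 0.001]
contact_force: [0.0, 0.2, -0.5]
opening: 0.099
finger_force: 58.8
```

Run:
```python
from h import *
grab('top','top1');grab('scene','scene1')
a=cv2.resize(cv2.imread('pics/top1.png')[180:280,325:400],None,fx=5.3,fy=5.3,interpolation=cv2.INTER_CUBIC)[:530]
b=cv2.resize(cv2.imread('pics/scene1.png')[190:290,235:310],None,fx=5.3,fy=5.3,interpolation=cv2.INTER_CUBIC)[:530]
cv2.imwrite('pics/c3.png',np.hstack([a,b])); print(a.shape)
print(bot.sense()['tool_pos'],bot.sense()['tool_rot'],bot.sense()['opening'])
```

```text
(530, 398, 3)
[ 0.48520275 -0.18874143  0.0918206 ] [5.29266225e-04 9.86091922e-01 1.66198013e-01 8.13330574e-04] 0.0997803746514176
```

View pics/c3.png

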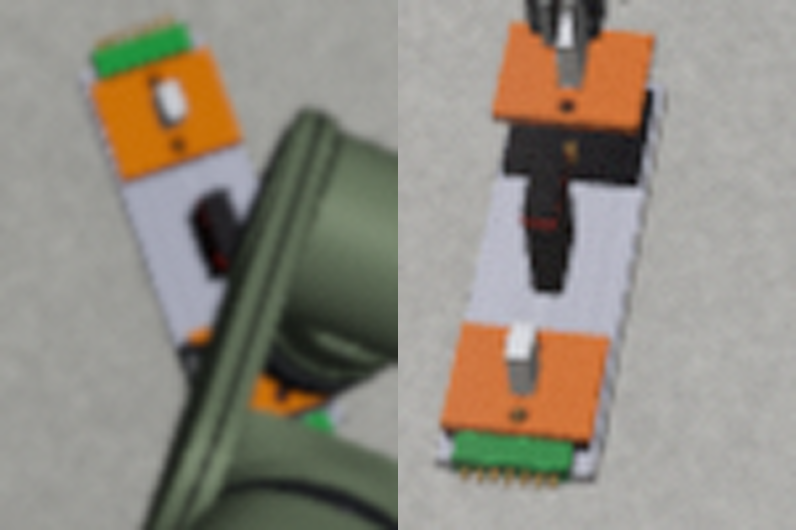

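```bash
cat > m.py <<'E'
from h import *
s=load('scene1'); C=lambda p:full(np.array(p,float)-[398,0],235,190,5.3)
def ordr(L,p,f,g):
    c,s_=np.cos(g[2]),np.sin(g[2]); L=np.array(L); W=np.c_[g[0]+c*L[:,0]-s_*L[:,1],g[1]+s_*L[:,0]+c*L[:,1],L[:,2]]
    q=proj(f,W); i=[np.argmin(((k-q)**2).sum(1)) for k in p]; return L[i]
def do(items,g): return fit([(s,ordr(L,p,s,g),p) for L,p in items],g)
gc=[.5575,-.1635,1.906]
cov=C([(512,22),(654,36),(641,131),(494,116)]); fc=C([(463,322),(612,338),(590,441),(442,427)]); bd=C([(638,186),(503,172)])
Lf=rect(.036,.029,-.078,.044);Lb=rect(.035,.029,.078,.038)
x,r=do([(Lf,fc),(Lb,bd)],gc); print('car',x,np.round(r,2).tolist())
x1,r=do([(Lf,fc)],gc);print('from fitted only',x1)
for dz in(0,.001):
    y,r=do([(rect(.036,.029,0,.0835+dz),cov)],[.485,-.189,1.906]); print('cov',y,np.round(r,2).tolist())
    b=x[:2]+.078*np.array([-np.sin(x[2]),np.cos(x[2])]); d=b-y[:2]
    print('bed',b,'world diff',d,'tool xy',d@[.9448,.3276],d@[.3276,-.9448],'dyaw',x[2]-y[2])
b=x[:2]; ps=[(b[0]-np.sin(x[2])*k,b[1]+np.cos(x[2])*k,.049) for k in(.0585,)]+[(b[0],b[1],.1)]
print((proj(s,np.array(ps))-[235,190]+.5)*5.3+[398,0])
E
python3 m.py
```

```text
car [ 0.55839674 -0.16273242  1.9021703 ] [[-0.04, 0.53], [-0.19, 0.3], [0.32, 0.19], [-0.27, -0.11], [0.49, -0.6], [-0.27, -0.45]]
from fitted only [ 0.55768062 -0.16278779  1.8998325 ]
cov [ 0.48571083 -0.18716423  1.91414369] [[0.07, 0.42], [0.4, -0.04], [-0.26, -0.46], [-0.19, 0.07]]
bed [ 0.48464023 -0.18810914] world diff [-0.0010706 -0.0009449] tool xy -0.0013210535903501156 0.0005420171937572322 dyaw -0.011973397376030315
cov [ 0.48637889 -0.18672805  1.91406616] [[0.07, 0.41], [0.41, -0.04], [-0.25, -0.45], [-0.2, 0.08]]
bed [ 0.48464023 -0.18810914] world diff [-0.00173866 -0.00138109] tool xy -0.0020951345465507316 0.0007352653738648279 dyaw -0.01189586632899764
[[573.09990353 148.117825  ]
 [545.84119427 181.00007184]]
```

Request:
servo_tool:
  motion:
    - [[-1,-0.15,0.05,0.5,0.01],[-1,-0.15,0.05,1.5,0.01],[-1,-0.15,0.05,2.3,0.01],[-1,-0.15,0.05,2.6,0.01],[-1,-0.15,0.05,2.8,0.01],[-1,-0.15,0.05,3.0,0.01],[-1,-0.15,0.05,3.2,0.01],[-1,-0.15,0.05,3.3,0.01],[-1,-0.15,0.05,3.3,0.01]]

```text
clock: 6.5
tool_pos: [0.4834, -0.1896, 0.0579]
tool_rot: [0.0, 0.987, 0.161, 0.0]
contact_force: [-0.5, 0.3, -1.2]
opening: 0.098
finger_force: 58.8
```

Request:
servo_tool:
  motion:
    - [[-1,0,0,0.2,0],[-1,0,0,0.4,0],[-1,0,0,0.5,0],[-1,0,0,0.6,0],[-1,0,0,0.6,0],[-1,0,0,0.6,0]]

```text
clock: 7.1
tool_pos: [0.4832, -0.1896, 0.0523]
tool_rot: [0.0, 0.987, 0.161, -0.0]
contact_force: [-2.6, 0.5, 4.2]
opening: 0.096
finger_force: 59.6
```

Request:
servo_tool:
  motion:
    - [[-0.5,0,0,0,0],[0,0,0,0,0],[0,0,0,0,0],[0,0,0,0,0],[0,0,0,0,0],[0,0,0,-2,0],[0,0,0,-6,0],[0,0,0,-10,0],[0,0,0,-13,0],[0,0,0,-13,0],[0,0,0,-13,0]]

```text
clock: 8.2
tool_pos: [0.4834, -0.1896, 0.1822]
tool_rot: [0.0, 0.987, 0.161, 0.0]
contact_force: [-0.2, 0.1, -0.9]
opening: 0.503
finger_force: 0.0
```

Run:
```python
from h import *
grab('top','top2');grab('scene','scene2')
crop('scene2',235,180,75,80,7,'c4')
```

```text
(no output)
```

View pics/c4.png

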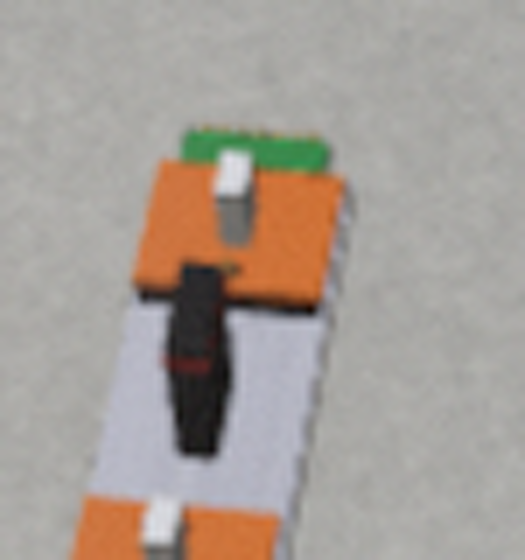

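Request:
servo_tool:
  motion:
    - [[0.2,2,0,0,0],[0.2,5,-0.05,0,-0.01],[0.2,7.4,-0.08,0,-0.01],[0.2,7.8,-0.08,2,-0.01],[0.2,7.8,-0.08,5,-0.01],[0.2,7.8,-0.08,8,-0.01],[0.2,7.8,-0.08,11,-0.01],[0.2,7.8,-0.08,12.2,-0.01],[0.2,7.8,-0.08,12.2,-0.01],[0.2,7.8,-0.08,12.2,-0.01],[-0.2,7.8,-0.08,12.2,-0.01],[-0.4,7.8,-0.08,12.2,-0.01],[-0.6,7.8,-0.08,12.2,-0.01],[-0.7,7.8,-0.08,12.2,-0.01],[-0.8,7.8,-0.08,12.2,-0.01],[-1,7.8,-0.08,12.2,-0.01],[-1,7.8,-0.08,12.2,-0.01],[-1,7.8,-0.08,12.2,-0.01],[-1,7.8,-0.08,12.2,-0.01]]

```text
clock: 10.2
tool_pos: [0.5577, -0.1645, 0.061]
tool_rot: [0.001, 0.986, 0.166, 0.001]
contact_force: [-0.2, -1.6, 6.7]
opening: 0.168
finger_force: 59.2
```

Request:
servo_tool:
  motion:
    - [[-1,0,0,-0.2,0],[-1,0,0,-0.6,0],[-1,0,0,-1.3,0],[-1,0,0,-2.2,0],[-1,0,0,-3.2,0],[-1,0,0,-4.2,0],[-1,0,0,-5.3,0],[-1,0,0,-6.4,0],[-1,0,0,-7.5,0],[-1,0,0,-8.4,0],[-1,0,0,-9.2,0],[-1,0,0,-9.8,0],[-1,0,0,-10.1,0],[-1,0,0,-10.2,0],[-1,0,0,-10.2,0],[-1,0,0,-10.2,0],[-1,0,0,-10.2,0],[-1,0,0,-10.2,0]]

```text
clock: 12.0
tool_pos: [0.5569, -0.164, 0.1616]
tool_rot: [-0.0, 0.986, 0.166, -0.0]
contact_force: [-0.0, -0.4, -6.1]
opening: 0.169
finger_force: 58.7
```

Run:
```python
from h import *
grab('scene','scene3'); crop('scene3',210,130,140,160,3.6,'c5'); print(bot.sense())
```

```text
{'clock': 12.05, 'joint_pos': array([-3.06134062e-01,  3.60742487e-01,  1.62353193e+00, -5.65339076e-05,
        1.15770633e+00,  9.30948230e-01]), 'joint_vel': array([-0.00102389, -0.00177917, -0.00121121, -0.00139963,  0.00083486,
       -0.00203812]), 'tau': array([-1.33759655e-03, -4.61397278e+01, -2.45741576e+01, -3.64226544e-03,
        1.15488970e-02,  1.31055171e-03]), 'tool_pos': array([ 0.55695926, -0.16399599,  0.16168322]), 'tool_rot': array([-6.53521972e-05,  9.86109731e-01,  1.66095035e-01, -1.84533075e-04]), 'contact_force': array([ 0.08154151,  0.59344185, -5.29809454]), 'ft_torque': array([-0.01030255,  0.0405746 , -0.00307117]), 'finger_force': 58.66104483604431, 'opening': 0.1732310689356143}
```

View pics/c5.png

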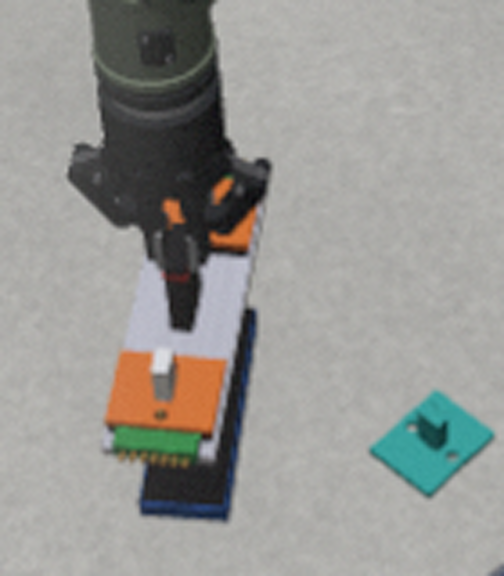

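The carrier hangs level above the blue rest (crop around (190,330)), with both covers flush, at (165,390) and (235,230). The measured load of about 6 N matches its weight.

```bash
python3 -c "
from plant import bot
print(bot.close_job())"
```

```text
the job is handed in; nothing more can be done
None
```

The job is handed in at about 12 s on the robot clock: the loose cover is seated on the empty bed, and the carrier is held by its handle, level, about 10 cm above its rest with both covers on; no verdict came back.

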